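# Find the loose-capped glue bottles at the edge bander

## Robot

A 6-joint arm with a two-finger parallel gripper is mounted at the origin on the work surface. World frame = base frame: x ahead of the robot, y to its left, z up, the work surface at z = 0. Lengths are in m, angles in rad, forces in N, time in s.
With the tool pointing down it reaches from about 0.425 to 0.925 m from the base axis. Payload 12.5 kg.
Tool frame: the origin (TCP) lies at the very end of the fingers, on their centre line; the grasp point (between the pads) lies env.grip_point_offset behind it (env.grip_point_offset is the distance from the TCP to the grasp point, in m); y points along the fingers, x is the direction in which the jaws open and shut, and the axes are right-handed (so a half turn about y gives the same grasp; the last joint's range is limited). The gripper opens to 85 mm and grips with 20 to 120 N. Pads are 22 mm wide; open, the fingers measure 114 mm over their backs; the gripper's body (76 mm by 85 mm) begins 54 mm behind the grasp point. The pads swing forward as they close: fully open they stand 13 mm farther back than shut.
Start: joints at [1.238, 0.491, 1.559, -0, 1.092, -0.106], TCP at [0.141, 0.609, 0.231] pointing down, gripper open.
Joint ranges: [-3.1, 3.1], [-0.84, 2.19], [0.05, 2.79], [-1.13, 4.28], [0.06, 2.93], [-2.69, 2.69]. Speed limits (rad/s): [2.22, 2.22, 2.79, 3.14, 3.14, 3.14].

## Interface

Orientations are given as a unit quaternion [x, y, z, w].
In Python, from cell import env, optics gives the robot as it stands. The module is installed in compiled form; this text tells all that it offers.
- The arm moves only by the tool step_arm, never from a script. Its argument "series" is one flat list of numbers, 6 for each row, row after row: the shift along the tool's x, y, z in mm, then the turn, a rotation vector about the tool's x, y, z in degrees. In form: [tx, ty, tz, ax, ay, az, tx, ty, tz, ax, ay, az, ...]. A call has exactly 10 rows; each row is the pose to reach, as a shift and turn from the pose commanded when the call began, along the tool's axes at that moment; what a row does not reach only later rows make up. A row lasts 1/8 s, in which the tool goes at most 62.5 mm and 10.7 degrees, less where a joint would pass 70% of its speed; a pose out of reach is approached as far as the arm can. A call with a gripper value outside its range is refused whole. "grip" is the closure, from 0 (fully open) to 1 (shut), set as the call begins (left out, the last holds). The fingers move at their own pace and stop on an object; the grip force is fixed at half the most. Time passes only in rows, so rows that repeat a pose let the fingers close, or fill a call up. It gives the time, the measured TCP pose, the force and the opening at its end, in the units of the state.
- env.read_state(): the state, without advancing time (a new reading comes with each control period).
- optics.capture(name): name is "side" or "top" or "wrist"; returns (picture, depth): 384x512x3 uint8, blue, green, red; 384x512 float32, m along the optical axis (not along the pixel's ray), 0 where there is no reading.
- optics.camera_info(name): a dict with "mtx" (3x3 intrinsics, pixels), "dist" ([k1, k2, p1, p2, k3] as OpenCV has them; the pictures are not rectified), "cam_to_world" (4x4, takes a point from camera to world coordinates). Camera axes: x right, y down, z forward; pixel columns grow to the right and rows downward; lengths in m; the calibration is good to about 2 mm. A picture is of the moment at which its call begins: read the wrist's pose just before it. camera_info takes no time and is no camera call; for the wrist camera it gives the pose at the moment of the call.
- env.sign_off(): hands the job in, once; it reports no verdict.
The state is a dict: "time_s": time; "joint_positions": joint angles; "joint_velocities": joint speeds; "effort": joint torques, N m; "tool_pos": TCP position; "ee_rot": TCP orientation; "force": force on the tool from outside, world axes, zero at the start; "wrist_torque": the same for the moment, N m; "opening": finger opening in m.
Only numpy, scipy, OpenCV 4.12 (cv2) and the standard library are available. Lean on these libraries where they do the work, as an engineer would, in place of code of your own. Each camera call takes 0.05 s, during which the arm holds its last target.

## Task

The square glue bottles standing in the plywood rack spoil if air gets in, so test-twist each cap there clockwise, firmly, as if closing it and without turning it back: a loose one turns, a tight one barely gives. Lift each bottle whose cap turned out by its body, not by its cap, and stand it upright in the red tray; leave the tight ones standing in the rack. Leave the one bottle that stands on the bench outside the rack, and the tools lying about, where they are.

Things in the scene. Friction and masses are not known exactly. Their poses are not given: they have to be found in the camera images.
- bottle_1_mid (a point): Mid-height point (50 mm up, on the upright axis; z up, x and y square to the sides) of a square white bottle with ochre label, 0.25 kg, 100 mm tall: body 56 x 56 mm, straight to 68 mm up, narrow shoulder to 76 mm, black ribbed cap 40 mm across from 80 to 100 mm. All four look alike; three are in the rack, one on the bench; which is where varies.
- cap_1 (a joint): Cap of bottle_1: angle (rad) turned since the start, positive clockwise from above (closing); 0 at the start, loose or not. Loose: turns easily (0.03 N m) up to 2.2 rad. Tight: gives 0.06 rad at about 0.12 N m as its seal is nipped up, then stops dead and the fingers slip. Both stay where left; a twist of 30 to 40 degrees tells. White line on top shows the turn.
- bottle_2_mid (a point): Mid-height point (50 mm up, on the upright axis; z up, x and y square to the sides) of a square white bottle with ochre label, 0.25 kg, 100 mm tall: body 56 x 56 mm, straight to 68 mm up, narrow shoulder to 76 mm, black ribbed cap 40 mm across from 80 to 100 mm. All four look alike; three are in the rack, one on the bench; which is where varies.
- cap_2 (a joint): Cap of bottle_2: angle (rad) turned since the start, positive clockwise from above (closing); 0 at the start, loose or not. Loose: turns easily (0.03 N m) up to 2.2 rad. Tight: gives 0.06 rad at about 0.12 N m as its seal is nipped up, then stops dead and the fingers slip. Both stay where left; a twist of 30 to 40 degrees tells. White line on top shows the turn.
- bottle_3_mid (a point): Mid-height point (50 mm up, on the upright axis; z up, x and y square to the sides) of a square white bottle with ochre label, 0.25 kg, 100 mm tall: body 56 x 56 mm, straight to 68 mm up, narrow shoulder to 76 mm, black ribbed cap 40 mm across from 80 to 100 mm. All four look alike; three are in the rack, one on the bench; which is where varies.
- cap_3 (a joint): Cap of bottle_3: angle (rad) turned since the start, positive clockwise from above (closing); 0 at the start, loose or not. Loose: turns easily (0.03 N m) up to 2.2 rad. Tight: gives 0.06 rad at about 0.12 N m as its seal is nipped up, then stops dead and the fingers slip. Both stay where left; a twist of 30 to 40 degrees tells. White line on top shows the turn.
- bottle_4_mid (a point): Mid-height point (50 mm up, on the upright axis; z up, x and y square to the sides) of a square white bottle with ochre label, 0.25 kg, 100 mm tall: body 56 x 56 mm, straight to 68 mm up, narrow shoulder to 76 mm, black ribbed cap 40 mm across from 80 to 100 mm. All four look alike; three are in the rack, one on the bench; which is where varies.
- cap_4 (a joint): Cap of bottle_4: angle (rad) turned since the start, positive clockwise from above (closing); 0 at the start, loose or not. Loose: turns easily (0.03 N m) up to 2.2 rad. Tight: gives 0.06 rad at about 0.12 N m as its seal is nipped up, then stops dead and the fingers slip. Both stay where left; a twist of 30 to 40 degrees tells. White line on top shows the turn.
- rack: Plywood rack screwed to the bench, 88 (x) x 284 (y) x 36 mm high, with three square through-cells of 60 x 60 mm centred at y = -84, 0, +84 mm. Origin: centre of its underside, on the bench. Its bottles stand on the bench square with it, 2 mm play all round; the cells stop them from turning. The outside bottle is over 110 mm from this origin.
- tray: Red sheet-steel tray fixed to the bench, 170 (x) x 240 (y) mm outside, rim 24 mm high, walls and floor 4 mm thick. Origin: centre of its underside on the bench; floor 4 mm above that. Empty at the start; room for two bottles side by side along y.
- brush: Bench brush lying near the robot's side of the rack, about 200 mm long, low; a bystander. Origin under its middle.
- screwdriver: Screwdriver lying beyond the tray, about 200 mm long, low; a bystander. Origin under its middle.
- scraper: Flat steel scraper with a wooden handle lying past the +y end of the rack, about 280 mm long, low; a bystander. Origin under its middle.
Not all that is in view belongs to the job. What is shaped like the part that bears bottle_2_mid but blue or pink is not meant.

How it is judged:
On the way, in this order (a step that is already met when the one before it is completed fails the run):
1. a loose cap has been found: it has been turned clockwise while its bottle stands in the rack (((value of joint cap_1 above 0.12 rad and not (horizontal distance between bottle_1_mid and rack above 0.105 m) and not (height (world z) of bottle_1_mid above 0.075 m)) or (value of joint cap_2 above 0.12 rad and not (horizontal distance between bottle_2_mid and rack above 0.105 m) and not (height (world z) of bottle_2_mid above 0.075 m)) or (value of joint cap_3 above 0.12 rad and not (horizontal distance between bottle_3_mid and rack above 0.105 m) and not (height (world z) of bottle_3_mid above 0.075 m)) or (value of joint cap_4 above 0.12 rad and not (horizontal distance between bottle_4_mid and rack above 0.105 m) and not (height (world z) of bottle_4_mid above 0.075 m)))), for 0.1 s.
2. a bottle stands upright in the red tray (((x of bottle_1_mid in the frame of tray between -0.06 and 0.06 m and y of bottle_1_mid in the frame of tray between -0.095 and 0.095 m and z of bottle_1_mid in the frame of tray below 0.06 m and angle between bottle_1_mid's own z axis and vertical below 0.1 rad) or (x of bottle_2_mid in the frame of tray between -0.06 and 0.06 m and y of bottle_2_mid in the frame of tray between -0.095 and 0.095 m and z of bottle_2_mid in the frame of tray below 0.06 m and angle between bottle_2_mid's own z axis and vertical below 0.1 rad) or (x of bottle_3_mid in the frame of tray between -0.06 and 0.06 m and y of bottle_3_mid in the frame of tray between -0.095 and 0.095 m and z of bottle_3_mid in the frame of tray below 0.06 m and angle between bottle_3_mid's own z axis and vertical below 0.1 rad) or (x of bottle_4_mid in the frame of tray between -0.06 and 0.06 m and y of bottle_4_mid in the frame of tray between -0.095 and 0.095 m and z of bottle_4_mid in the frame of tray below 0.06 m and angle between bottle_4_mid's own z axis and vertical below 0.1 rad))), for 0.2 s.
At the end, for the whole second after the job is handed in: Each rack bottle was tested: one whose cap turned (over 0.12 rad) stands upright (0.1 rad) on the tray's floor, middle within 60 mm (x), 95 mm (y) of its centre; one nipped up tight (cap at 0.03 to 0.09 rad), and the bottle outside, stand upright within 15 mm of their start; all at rest ((((x of bottle_1_mid in the frame of tray between -0.06 and 0.06 m and y of bottle_1_mid in the frame of tray between -0.095 and 0.095 m and z of bottle_1_mid in the frame of tray below 0.06 m and angle between bottle_1_mid's own z axis and vertical below 0.1 rad) and value of joint cap_1 above 0.12 rad) or (value of joint cap_1 between 0.03 and 0.09 rad and not (horizontal distance between bottle_1_mid and rack above 0.105 m) and (distance of bottle_1_mid from where it was at the start of the episode below 0.015 m and angle between bottle_1_mid's own z axis and vertical below 0.1 rad)) or (horizontal distance between bottle_1_mid and rack above 0.105 m and (distance of bottle_1_mid from where it was at the start of the episode below 0.015 m and angle between bottle_1_mid's own z axis and vertical below 0.1 rad))) and (((x of bottle_2_mid in the frame of tray between -0.06 and 0.06 m and y of bottle_2_mid in the frame of tray between -0.095 and 0.095 m and z of bottle_2_mid in the frame of tray below 0.06 m and angle between bottle_2_mid's own z axis and vertical below 0.1 rad) and value of joint cap_2 above 0.12 rad) or (value of joint cap_2 between 0.03 and 0.09 rad and not (horizontal distance between bottle_2_mid and rack above 0.105 m) and (distance of bottle_2_mid from where it was at the start of the episode below 0.015 m and angle between bottle_2_mid's own z axis and vertical below 0.1 rad)) or (horizontal distance between bottle_2_mid and rack above 0.105 m and (distance of bottle_2_mid from where it was at the start of the episode below 0.015 m and angle between bottle_2_mid's own z axis and vertical below 0.1 rad))) and (((x of bottle_3_mid in the frame of tray between -0.06 and 0.06 m and y of bottle_3_mid in the frame of tray between -0.095 and 0.095 m and z of bottle_3_mid in the frame of tray below 0.06 m and angle between bottle_3_mid's own z axis and vertical below 0.1 rad) and value of joint cap_3 above 0.12 rad) or (value of joint cap_3 between 0.03 and 0.09 rad and not (horizontal distance between bottle_3_mid and rack above 0.105 m) and (distance of bottle_3_mid from where it was at the start of the episode below 0.015 m and angle between bottle_3_mid's own z axis and vertical below 0.1 rad)) or (horizontal distance between bottle_3_mid and rack above 0.105 m and (distance of bottle_3_mid from where it was at the start of the episode below 0.015 m and angle between bottle_3_mid's own z axis and vertical below 0.1 rad))) and (((x of bottle_4_mid in the frame of tray between -0.06 and 0.06 m and y of bottle_4_mid in the frame of tray between -0.095 and 0.095 m and z of bottle_4_mid in the frame of tray below 0.06 m and angle between bottle_4_mid's own z axis and vertical below 0.1 rad) and value of joint cap_4 above 0.12 rad) or (value of joint cap_4 between 0.03 and 0.09 rad and not (horizontal distance between bottle_4_mid and rack above 0.105 m) and (distance of bottle_4_mid from where it was at the start of the episode below 0.015 m and angle between bottle_4_mid's own z axis and vertical below 0.1 rad)) or (horizontal distance between bottle_4_mid and rack above 0.105 m and (distance of bottle_4_mid from where it was at the start of the episode below 0.015 m and angle between bottle_4_mid's own z axis and vertical below 0.1 rad))) and ((horizontal distance between bottle_1_mid and rack above 0.105 m and (distance of bottle_1_mid from where it was at the start of the episode below 0.015 m and angle between bottle_1_mid's own z axis and vertical below 0.1 rad)) or (horizontal distance between bottle_2_mid and rack above 0.105 m and (distance of bottle_2_mid from where it was at the start of the episode below 0.015 m and angle between bottle_2_mid's own z axis and vertical below 0.1 rad)) or (horizontal distance between bottle_3_mid and rack above 0.105 m and (distance of bottle_3_mid from where it was at the start of the episode below 0.015 m and angle between bottle_3_mid's own z axis and vertical below 0.1 rad)) or (horizontal distance between bottle_4_mid and rack above 0.105 m and (distance of bottle_4_mid from where it was at the start of the episode below 0.015 m and angle between bottle_4_mid's own z axis and vertical below 0.1 rad))) and linear speed of each of bottle_1, bottle_2, bottle_3, bottle_4 below 0.02 m/s); the robot touches nothing.
It fails at once if a bottle is lifted out of the rack by its cap ((height (world z) of bottle_1_mid above 0.075 m and contact force between the fingers and cap_1 above 1 N) or (height (world z) of bottle_2_mid above 0.075 m and contact force between the fingers and cap_2 above 1 N) or (height (world z) of bottle_3_mid above 0.075 m and contact force between the fingers and cap_3 above 1 N) or (height (world z) of bottle_4_mid above 0.075 m and contact force between the fingers and cap_4 above 1 N)).
It fails at once if a bottle is lifted whose cap has not been found to turn (by 0.12 rad) ((height (world z) of bottle_1_mid above 0.075 m and value of joint cap_1 below 0.12 rad) or (height (world z) of bottle_2_mid above 0.075 m and value of joint cap_2 below 0.12 rad) or (height (world z) of bottle_3_mid above 0.075 m and value of joint cap_3 below 0.12 rad) or (height (world z) of bottle_4_mid above 0.075 m and value of joint cap_4 below 0.12 rad)).
It fails at once if a bottle is tipped by more than 0.5 rad (angle between any of bottle_1_mid, bottle_2_mid, bottle_3_mid, bottle_4_mid's own z axis and vertical above 0.5 rad).
It fails at once if a tool lying about (brush, screwdriver, scraper) is shifted by more than 40 mm (distance of any of brush, screwdriver, scraper from where it was at the start of the episode above 0.04 m).
It also fails if it takes over 72 s, if anything falls off the work surface, if the arm or the gripper's body presses on something with over 40 N, if the wrist force passes 120 N, or if a joint passes its speed limit or range.

## Working session

There is one attempt and no reset: what is moved stays moved. The work goes in short steps, Python scripts to look and compute and a tool call to move; the robot and the scene stay as the last step left them, time stands still between calls to the robot, and variables do not carry over. Pictures are saved under pics/ and viewed, and the job is handed in when it is done.

Besides the shell and the picture viewer there is one more tool, called after ">>>" by a JSON object that holds its "op" and its "data". step_arm: Moves the arm, as the interface text tells. Its arguments: {"type":"object","properties":{"series":{"type":"array","items":{"type":"number"}},"grip":{"type":"number"}},"required":["series"]}

```bash
mkdir -p pics; python3 - <<'E'
from cell import env, optics
import cv2
s=env.read_state(); print(s, env.grip_point_offset)
for n in ("top","side"):
    p,d=optics.capture(n); cv2.imwrite(f"pics/{n}0.png",p); 
    import numpy as np
    np.savez(f"{n}0.npz",p=p,d=d)
    i=optics.camera_info(n); print(n,i)
E
```

```text
{'time_s': 0.0, 'joint_positions': array([ 1.23840681e+00,  4.91544969e-01,  1.55947626e+00, -1.14608876e-05,
        1.09171695e+00, -1.05584660e-01]), 'joint_velocities': array([-0.00074422,  0.00071764, -0.00129539,  0.00073178, -0.00072529,
       -0.00060923]), 'effort': array([ 4.83652893e-04, -6.18450809e+01, -2.61590803e+01, -1.60070858e-04,
        4.22616518e-03,  2.73446972e-05]), 'tool_pos': array([0.14043201, 0.60876887, 0.23072758]), 'ee_rot': array([ 0.55358729,  0.43987022, -0.44054987, -0.55314656]), 'force': array([ 0.56339236, -0.04333456,  0.324359  ]), 'wrist_torque': array([-0.03351533,  0.01533232,  0.03952037]), 'opening': 0.08534034264609738} 0.0187
top {'mtx': array([[457.4576585 ,   0.        , 249.8016394 ],
       [  0.        , 457.4576585 , 188.51249857],
       [  0.        ,   0.        ,   1.        ]]), 'dist': array([-0.0707662,  0.       ,  0.       ,  0.       ,  0.       ]), 'cam_to_world': array([[ 0.02396115, -0.98475693,  0.17227782,  0.33343456],
       [-0.99945368, -0.02752058, -0.01830193,  0.05600289],
       [ 0.02276414, -0.17174516, -0.98487836,  1.30115026],
       [ 0.        ,  0.        ,  0.        ,  1.        ]])}
side {'mtx': array([[407.31545302,   0.        , 254.69829327],
       [  0.        , 407.31545302, 190.27252698],
       [  0.        ,   0.        ,   1.        ]]), 'dist': array([-0.1342465,  0.       ,  0.       ,  0.       ,  0.       ]), 'cam_to_world': array([[ 0.85943516, -0.33953729,  0.3822115 ,  0.10586529],
       [-0.51075234, -0.53742932,  0.67104528, -0.71625038],
       [-0.02243323, -0.77193533, -0.63530512,  0.7886546 ],
       [ 0.        ,  0.        ,  0.        ,  1.        ]])}
```

View pics/top0.png

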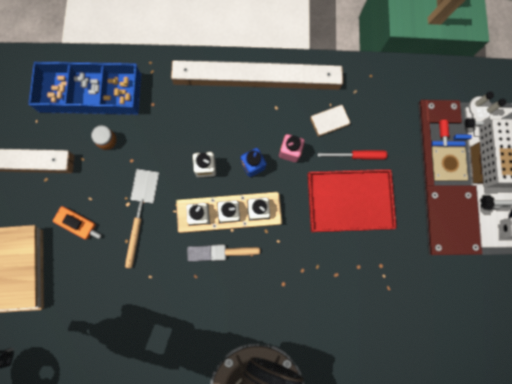

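View pics/side0.png

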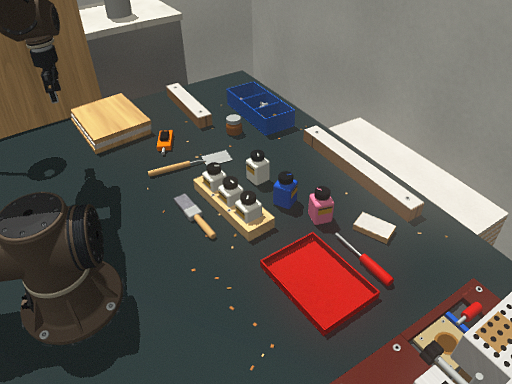

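The top view shows three white bottles in the rack at about (197,212), (230,209) and (260,207). The outside white bottle is at (204,163), and the blue (255,160) and pink (291,148) ones are decoys. The tray is at (352,200), the brush at (222,253), the screwdriver at (352,155) and the scraper at (140,215). Next I'll measure positions.

```bash
cat > h.py <<'E'
import numpy as np, cv2
from cell import env, optics
def rays(info,px):
    px=np.asarray(px,float).reshape(-1,1,2)
    u=cv2.undistortPoints(px,info["mtx"],np.array(info["dist"])).reshape(-1,2)
    T=info["cam_to_world"]; d=np.c_[u,np.ones(len(u))]@T[:3,:3].T
    return T[:3,3],d
def onplane(info,px,z):
    o,d=rays(info,px); t=(z-o[2])/d[:,2]; return o+d*t[:,None]
def cloud(info,dep):
    h,w=dep.shape; uu,vv=np.meshgrid(np.arange(w),np.arange(h))
    o,d=rays(info,np.c_[uu.ravel(),vv.ravel()]); P=o+d*dep.ravel()[:,None]
    P[dep.ravel()==0]=np.nan
    return P.reshape(h,w,3)
E
python3 - <<'E'
from h import *
z=np.load("top0.npz"); p,d=z["p"],z["d"]; I=optics.camera_info("top"); P=cloud(I,d)
hsv=cv2.cvtColor(p,cv2.COLOR_BGR2HSV)
# points by height: caps
Z=P[...,2]
def comp(m,mn=15):
    n,l,s,c=cv2.connectedComponentsWithStats(m.astype(np.uint8))
    return [(l==i,s[i],c[i]) for i in range(1,n) if s[i][4]>=mn]
roi=np.zeros(Z.shape,bool); roi[130:270,120:400]=1
print("z near cap",)
for m,s,c in comp((Z>0.088)&roi):
    q=P[m]; print("cap",s[4],c.round(1),np.median(q,0).round(4),q.mean(0).round(4), (q.min(0)+q.max(0))[:2]/2, np.ptp(q,axis=0).round(3))
red=((hsv[...,0]<8)|(hsv[...,0]>172))&(hsv[...,1]>180)&(hsv[...,2]>90)
for m,s,c in comp(red,500):
    q=P[m]; print("tray",s,np.median(q[:,2]))
    cs,_=cv2.findContours(m.astype(np.uint8),0,2); h=cv2.convexHull(max(cs,key=cv2.contourArea))[:,0]
    w=onplane(I,h,0.024)[:,:2].astype(np.float32); r=cv2.minAreaRect(w); print(r)
wood=(hsv[...,0]>10)&(hsv[...,0]<28)&(hsv[...,1]>60)&(hsv[...,2]>130)&(Z>0.028)&(Z<0.044)&roi
for m,s,c in comp(wood,100):
    print("wood",s); cs,_=cv2.findContours(m.astype(np.uint8),0,2)
    h=cv2.convexHull(np.vstack(cs))[:,0]
    r=cv2.minAreaRect(onplane(I,h,0.036)[:,:2].astype(np.float32)); print(r, cv2.boxPoints(r))
b=p[130:270,120:320]; 
cv2.imwrite("pics/crop0.png",cv2.resize(p[140:235,165:315],None,fx=5,fy=5,interpolation=cv2.INTER_CUBIC))
E
```

```text
z near cap
cap 189 [292.9 142.7] [ 0.6726 -0.0808  0.1003] [ 0.6734 -0.0806  0.1002] [ 0.67470652 -0.0801314 ] [0.043 0.04  0.019]
cap 192 [252.9 157.6] [0.628  0.0272 0.1002] [0.6285 0.0272 0.0998] [0.62946835 0.02712542] [0.043 0.038 0.017]
cap 192 [202.2 159.8] [0.6185 0.1637 0.1002] [0.6186 0.1636 0.0997] [0.6196845  0.16330828] [0.043 0.041 0.018]
cap 192 [258.8 206.3] [0.4967 0.0084 0.1004] [0.4964 0.0086 0.1002] [0.49634925 0.00939145] [0.041 0.04  0.016]
cap 192 [227.7 209.2] [0.4867 0.0904 0.1004] [0.4864 0.0908 0.1002] [0.48625861 0.0913184 ] [0.039 0.04  0.018]
cap 200 [195.5 211.9] [0.4766 0.1755 0.1002] [0.4768 0.1754 0.1   ] [0.47758639 0.17587774] [0.042 0.041 0.018]
tray [ 309  171   86   60 4779] nan
((0.5315723419189453, -0.258235365152359), (0.16734522581100464, 0.23978646099567413), 3.41273832321167)
wood [ 176  192  105   40 1686]
((0.48754891753196716, 0.09178366512060165), (0.08908327668905258, 0.2844008505344391), 6.217190265655518) [[ 0.4278693   0.22832398]
 [ 0.45866922 -0.05440415]
 [ 0.5472286  -0.04475665]
 [ 0.5164286   0.23797148]]
```

View pics/crop0.png

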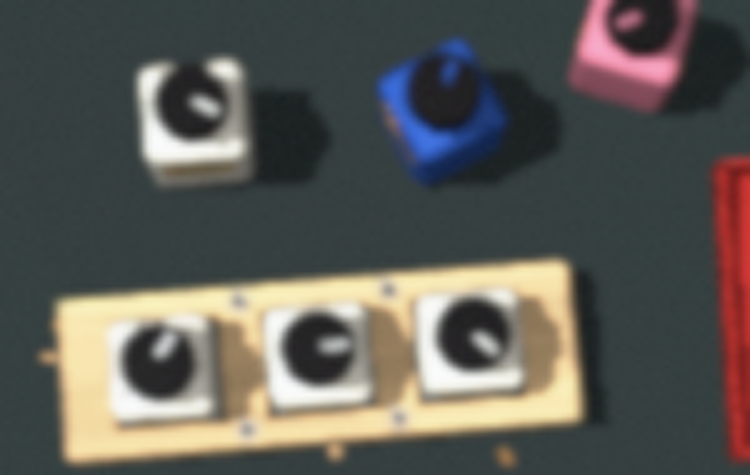

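```bash
cat >> h.py <<'E'
from scipy.spatial.transform import Rotation as R
def plan(pos,yaw,rack=None):
    """target TCP pos (m), yaw deg of tool x in world (tool y down)."""
    s=env.read_state(); R0=R.from_quat(s["ee_rot"])
    x=np.array([np.cos(np.radians(yaw)),np.sin(np.radians(yaw)),0]); y=np.array([0,0,-1.]); z=np.cross(x,y)
    Rt=R.from_matrix(np.c_[x,y,z])
    t=R0.inv().apply(np.array(pos)-s["tool_pos"])*1000
    rv=np.degrees((R0.inv()*Rt).as_rotvec())
    print("t",s["time_s"],"shift",t.round(1),"rot",rv.round(1),"F",s["force"].round(1),"Mz",s["wrist_torque"].round(2),"open",round(s["opening"],4))
def yawnow():
    s=env.read_state(); M=R.from_quat(s["ee_rot"]).as_matrix(); return np.degrees(np.arctan2(M[1,0],M[0,0])),M,s
E
python3 - <<'E'
from h import *
y,M,s=yawnow(); print(y,M.round(3))
# world joint relationship: yaw of tool vs q1,q6
print(np.degrees(s["joint_positions"]))
for yw in (25,6.5,-174,-155): plan([0.4768,0.1754,0.17],yw)
E
```

```text
77.0055424930614 [[ 0.225 -0.    -0.974]
 [ 0.974 -0.001  0.225]
 [-0.001 -1.     0.   ]]
[ 7.09537303e+01  2.81608655e+01  8.93464323e+01 -1.72106158e-03
  6.25500543e+01 -6.05101580e+00]
t 0.1 shift [-346.6   61.1 -425.2] rot [ 0.  52.  -0.1] F [-0.3  1.   0.4] Mz [ 0.01  0.05 -0.05] open 0.0858
t 0.1 shift [-346.6   61.1 -425.2] rot [ 0.  70.5 -0.1] F [-0.3  1.   0.4] Mz [ 0.01  0.05 -0.05] open 0.0858
t 0.1 shift [-346.6   61.1 -425.2] rot [-1.00e-01 -1.09e+02 -0.00e+00] F [-0.3  1.   0.4] Mz [ 0.01  0.05 -0.05] open 0.0858
t 0.1 shift [-346.6   61.1 -425.2] rot [-1.00e-01 -1.28e+02 -0.00e+00] F [-0.3  1.   0.4] Mz [ 0.01  0.05 -0.05] open 0.0858
```

>>> {"op": "step_arm", "data": {"series": [-35, 6, -43, 0, 5, 0, -70, 12, -85, 0, 10, 0, -110, 20, -135, 0, 17, 0, -150, 27, -185, 0, 24, 0, -190, 34, -235, 0, 31, 0, -230, 41, -285, 0, 37, 0, -270, 48, -335, 0, 43, 0, -310, 55, -385, 0, 49, 0, -347, 61, -425, 0, 52, 0, -347, 61, -425, 0, 52, 0], "grip": 0.0}}

```text
time_s: 1.35
tool_pos: [0.4782, 0.1723, 0.1696]
ee_rot: [0.691, 0.151, -0.152, -0.691]
force: [-0.0, -0.8, 0.1]
opening: 0.0854
```

```bash
python3 - <<'E'
from h import *
plan([0.4768,0.1754,0.080],25)
p,d=optics.capture("wrist"); cv2.imwrite("pics/w1.png",p); i=optics.camera_info("wrist"); np.savez("w1.npz",p=p,d=d); print(i)
P=cloud(i,d); q=P[(P[...,2]>0.096)&(P[...,2]<0.104)]
m=((P[...,2]>0.094)&(P[...,2]<0.106)).astype(np.uint8)
n,l,s,c=cv2.connectedComponentsWithStats(m)
for k in range(1,n):
    if s[k][4]>300: print(s[k],c[k],np.nanmean(P[l==k],0))
E
```

```text
t 1.35 shift [ 0.  89.6  3.4] rot [-0.  -0.3 -0. ] F [-0.  -0.8  0.1] Mz [-0.05  0.02  0.06] open 0.0854
{'mtx': array([[264.41193921,   0.        , 257.09361193],
       [  0.        , 264.41193921, 192.97958117],
       [  0.        ,   0.        ,   1.        ]]), 'dist': array([-0.02372885,  0.        ,  0.        ,  0.        ,  0.        ]), 'cam_to_world': array([[ 0.90814665,  0.40120075,  0.11961444,  0.4467037 ],
       [ 0.41865035, -0.86943789, -0.26231594,  0.2410088 ],
       [-0.00124402,  0.28829797, -0.95753994,  0.31197617],
       [ 0.        ,  0.        ,  0.        ,  1.        ]])}
[ 234  175   49   48 1756] [257.57915718 198.5284738 ] [0.47574016 0.17836948 0.09935262]
[374 249  38  35 804] [394.81467662 264.38930348] [0.61754201 0.17341662 0.09915523]
[ 207  260   45   40 1380] [229.26376812 279.85      ] [0.48523085 0.09458966 0.09918958]
```

View pics/w1.png

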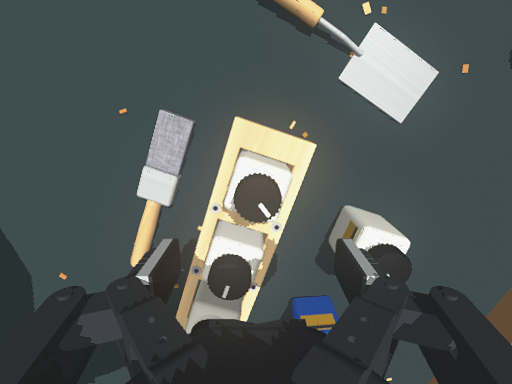

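```bash
cat >> h.py <<'E'
def wcaps(name):
    i=optics.camera_info("wrist"); p,d=optics.capture("wrist"); cv2.imwrite(f"pics/{name}.png",p)
    P=cloud(i,d); m=((P[...,2]>0.094)&(P[...,2]<0.106)).astype(np.uint8)
    n,l,s,c=cv2.connectedComponentsWithStats(m)
    for k in range(1,n):
        if s[k][4]>300:
            (u,v),r=cv2.minEnclosingCircle(np.argwhere(l==k)[:,::-1].astype(np.float32))
            print(s[k],(round(u),round(v)),"mean",np.nanmean(P[l==k],0).round(4),"circ",onplane(i,[[u,v]],.1).round(4))
    return i,p,P
E
python3 - <<'E'
from h import *
wcaps("w2"); plan([0.4768,0.1754,0.080],25)
I=optics.camera_info("side"); z=np.load("side0.npz"); P=cloud(I,z["d"]);
m=((P[...,2]>0.094)&(P[...,2]<0.106)&(P[...,0]<0.7)&(P[...,0]>0.4)).astype(np.uint8)
n,l,s,c=cv2.connectedComponentsWithStats(m)
for k in range(1,n):
    if s[k][4]>30: print("side",s[k],np.nanmean(P[l==k],0).round(4))
E
```

```text
[ 234  177   49   47 1745] (258, 200) mean [0.4767 0.1771 0.0992] circ [[0.4765 0.1773 0.1   ]]
[374 251  38  33 757] (391, 268) mean [0.6184 0.1726 0.099 ] circ [[0.616  0.1686 0.1   ]]
[ 208  261   44   40 1366] (230, 281) mean [0.4859 0.0932 0.099 ] circ [[0.4858 0.0942 0.1   ]]
t 1.45 shift [ 0.5 90.   0.5] rot [-0.  -0.1 -0. ] F [-0.4 -0.   0.2] Mz [ 0.05  0.04 -0.02] open 0.0853
side [ 92  34  55  15 124] [0.551  1.4492 0.1003]
side [250 150  14   9  95] [0.6152 0.1585 0.0979]
side [206 162  15  10 111] [0.4742 0.1704 0.0981]
side [278 171  15  10 118] [0.6257 0.0223 0.0981]
side [222 176  16  10 117] [0.4838 0.0863 0.0982]
side [315 186  16  11 137] [ 0.6709 -0.0861  0.0983]
side [240 191  16  11 136] [0.4936 0.004  0.0982]
```

>>> {"op": "step_arm", "data": {"series": [0, 15, 0, 0, 0, 0, 0, 30, 0, 0, 0, 0, 0, 45, 0, 0, 0, 0, 0, 58, 0, 0, 0, 0, 0, 68, 0, 0, 0, 0, 0, 76, 0, 0, 0, 0, 0, 83, 0, 0, 0, 0, 0, 89, 0, 0, 0, 0, 0, 89, 0, 0, 0, 0, 0, 89, 0, 0, 0, 0]}}

```text
time_s: 2.7
tool_pos: [0.4767, 0.1754, 0.0815]
ee_rot: [-0.69, -0.153, 0.153, 0.69]
force: [0.0, -0.5, 0.1]
opening: 0.0856
```

>>> {"op": "step_arm", "data": {"series": [0, 0, 0, 0, 0, 0, 0, 0, 0, 0, 0, 0, 0, 0, 0, 0, 0, 0, 0, 0, 0, 0, 0, 0, 0, 0, 0, 0, 0, 0, 0, 0, 0, 0, 0, 0, 0, 0, 0, 0, 0, 0, 0, 0, 0, 0, 0, 0, 0, 0, 0, 0, 0, 0, 0, 0, 0, 0, 0, 0], "grip": 1.0}}

```text
time_s: 3.95
tool_pos: [0.4769, 0.1754, 0.0818]
ee_rot: [-0.69, -0.153, 0.153, 0.69]
force: [-0.4, 0.1, 4.7]
opening: 0.0378
```

```bash
python3 - <<'E'
from h import *
plan([0.4768,0.1754,0.080],25)
p,d=optics.capture("side"); cv2.imwrite("pics/s1.png",cv2.resize(p[110:230,160:310],None,fx=5,fy=5))
E
```

```text
t 3.95 shift [-0.1  1.8 -0. ] rot [0.  0.  0.1] F [-0.4  0.1  4.7] Mz [ 0.    0.16 -0.05] open 0.0378
```

View pics/s1.png

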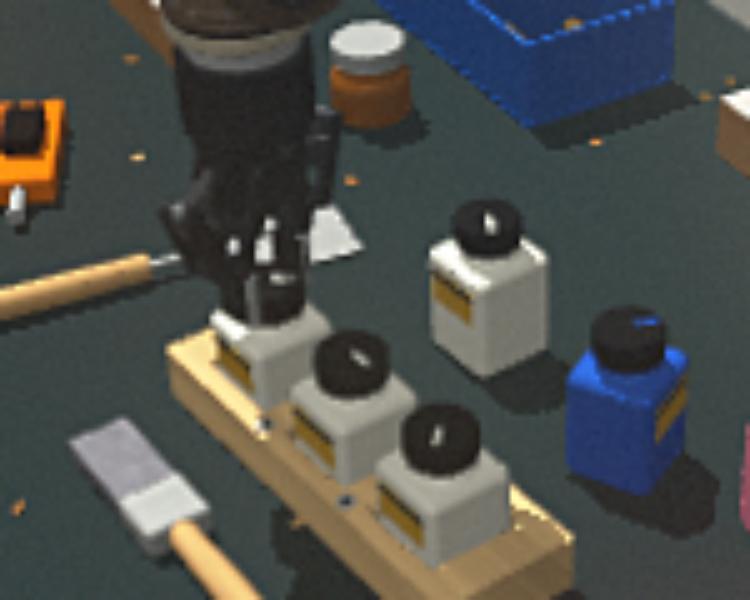

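The fingers are on the cap, with the opening at 38 mm. I'll twist it 36° clockwise, which is positive about tool y (down).

>>> {"op": "step_arm", "data": {"series": [0, 0, 0, 0, 4, 0, 0, 0, 0, 0, 8, 0, 0, 0, 0, 0, 12, 0, 0, 0, 0, 0, 16, 0, 0, 0, 0, 0, 20, 0, 0, 0, 0, 0, 24, 0, 0, 0, 0, 0, 28, 0, 0, 0, 0, 0, 32, 0, 0, 0, 0, 0, 36, 0, 0, 0, 0, 0, 36, 0]}}

```text
time_s: 5.25
tool_pos: [0.4772, 0.1755, 0.0818]
ee_rot: [-0.704, 0.067, -0.068, 0.704]
force: [1.4, 0.3, 6.3]
opening: 0.0378
```

```bash
python3 - <<'E'
from h import *
plan([0.4768,0.1754,0.080],-11)
E
```

```text
t 5.25 shift [-0.3  1.8 -0.2] rot [-0.   0.   0.1] F [1.4 0.3 6.3] Mz [ 0.1  -0.14 -0.04] open 0.0378
```

>>> {"op": "step_arm", "data": {"series": [0, 0, 0, 0, 0, 0, 0, 0, 0, 0, 0, 0, 0, 0, 0, 0, 0, 0, 0, 0, 0, 0, 0, 0, 0, -10, 0, 0, 0, 0, 0, -25, 0, 0, 0, 0, 0, -40, 0, 0, 0, 0, 0, -60, 0, 0, 0, 0, 0, -80, 0, 0, 0, 0, 0, -90, 0, 0, 0, 0], "grip": 0.0}}

```text
time_s: 6.5
tool_pos: [0.4769, 0.1754, 0.1731]
ee_rot: [-0.704, 0.067, -0.068, 0.704]
force: [0.0, 0.6, 0.2]
opening: 0.0855
```

```bash
python3 - <<'E'
from h import *
wcaps("w3")
plan([0.4865,0.0912,0.17],25)
plan([0.4865,0.0912,0.0815],25)
E
```

```text
[ 396  161   50   47 1765] (420, 184) mean [0.6172 0.1651 0.0991] circ [[0.6164 0.1662 0.1   ]]
[ 235  178   48   47 1684] (258, 201) mean [0.478  0.1771 0.0992] circ [[0.4781 0.1775 0.1   ]]
[ 263  261   43   40 1291] (284, 281) mean [0.4866 0.0933 0.099 ] circ [[0.4867 0.0943 0.1   ]]
t 6.55 shift [ 25.3   3.6 -80.9] rot [ -0.  -36.    0.2] F [ 0.2 -0.3  2. ] Mz [ 0.06 -0.01 -0.03] open 0.0854
t 6.55 shift [ 25.   92.1 -81.1] rot [ -0.  -36.    0.2] F [ 0.2 -0.3  2. ] Mz [ 0.06 -0.01 -0.03] open 0.0854
```

View pics/w3.png

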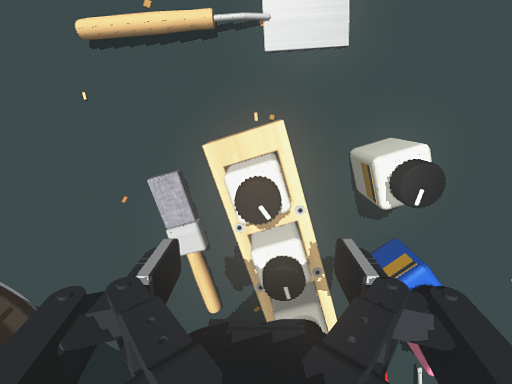

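Cap A's white line looks the same in the wrist view as before, even though the camera turned 36° with the tool, and the torque was low. The cap turned with the fingers, so A is loose. On to the middle bottle, B.

>>> {"op": "step_arm", "data": {"series": [6, 1, -20, 0, -9, 0, 12, 2, -40, 0, -18, 0, 18, 3, -60, 0, -27, 0, 25, 4, -81, 0, -36, 0, 25, 20, -81, 0, -36, 0, 25, 40, -81, 0, -36, 0, 25, 60, -81, 0, -36, 0, 25, 75, -81, 0, -36, 0, 25, 85, -81, 0, -36, 0, 25, 91, -81, 0, -36, 0]}}

```text
time_s: 7.8
tool_pos: [0.4857, 0.0911, 0.0799]
ee_rot: [-0.69, -0.153, 0.153, 0.69]
force: [-0.3, 0.7, 0.3]
opening: 0.0852
```

>>> {"op": "step_arm", "data": {"series": [0, 0, 0, 0, 0, 0, 0, 0, 0, 0, 0, 0, 0, 0, 0, 0, 0, 0, 0, 0, 0, 0, 0, 0, 0, 0, 0, 0, 0, 0, 0, 0, 0, 0, 0, 0, 0, 0, 0, 0, 0, 0, 0, 0, 0, 0, 0, 0, 0, 0, 0, 0, 0, 0, 0, 0, 0, 0, 0, 0], "grip": 1.0}}

```text
time_s: 9.05
tool_pos: [0.4861, 0.0911, 0.081]
ee_rot: [0.69, 0.154, -0.153, -0.69]
force: [0.5, 0.4, 5.4]
opening: 0.0383
```

```bash
python3 - <<'E'
from h import *
plan([0.4865,0.0912,0.0815],25)
E
```

```text
t 9.05 shift [ 0.4 -0.5 -0.1] rot [0.  0.  0.1] F [0.5 0.4 5.4] Mz [ 0.1   0.13 -0.01] open 0.0383
```

>>> {"op": "step_arm", "data": {"series": [0, 0, 0, 0, 4, 0, 0, 0, 0, 0, 8, 0, 0, 0, 0, 0, 12, 0, 0, 0, 0, 0, 16, 0, 0, 0, 0, 0, 20, 0, 0, 0, 0, 0, 24, 0, 0, 0, 0, 0, 28, 0, 0, 0, 0, 0, 32, 0, 0, 0, 0, 0, 36, 0, 0, 0, 0, 0, 36, 0]}}

```text
time_s: 10.3
tool_pos: [0.4868, 0.091, 0.081]
ee_rot: [0.704, -0.066, 0.068, -0.704]
force: [3.3, -1.4, 5.4]
opening: 0.0378
```

```bash
python3 - <<'E'
from h import *
plan([0.4865,0.0912,0.0815],-11)
E
```

```text
t 10.3 shift [-0.3 -0.5  0.1] rot [-0.   0.2  0.2] F [ 3.3 -1.4  5.4] Mz [-0.1  -0.66  1.22] open 0.0378
```

>>> {"op": "step_arm", "data": {"series": [0, 0, 0, 0, 0, 0, 0, 0, 0, 0, 0, 0, 0, 0, 0, 0, 0, 0, 0, 0, 0, 0, 0, 0, 0, -10, 0, 0, 0, 0, 0, -25, 0, 0, 0, 0, 0, -40, 0, 0, 0, 0, 0, -60, 0, 0, 0, 0, 0, -80, 0, 0, 0, 0, 0, -90, 0, 0, 0, 0], "grip": 0.0}}

```text
time_s: 11.55
tool_pos: [0.486, 0.0911, 0.1721]
ee_rot: [-0.704, 0.067, -0.068, 0.704]
force: [-0.6, -0.4, 0.6]
opening: 0.0855
```

```bash
python3 - <<'E'
from h import *
wcaps("w4")
plan([0.4965,0.0085,0.0815],25)
E
```

```text
[ 380   55   56   57 2442] (408, 84) mean [0.6173 0.1639 0.0992] circ [[0.6172 0.1636 0.1   ]]
[ 199   76   54   57 2270] (226, 104) mean [0.4778 0.1756 0.0995] circ [[0.4777 0.1757 0.1   ]]
[ 234  178   49   46 1693] (258, 201) mean [0.4873 0.0934 0.0992] circ [[0.4873 0.0937 0.1   ]]
[ 399  217   48   44 1545] (422, 238) mean [0.627  0.0287 0.099 ] circ [[0.6262 0.0297 0.1   ]]
[ 263  260   43   40 1300] (284, 280) mean [0.4966 0.011  0.0991] circ [[0.4965 0.0121 0.1   ]]
t 11.6 shift [ 25.6  91.1 -79.2] rot [  0.  -36.    0.2] F [ 0.5 -0.7  1.1] Mz [ 0.02  0.05 -0.02] open 0.0852
```

View pics/w4.png

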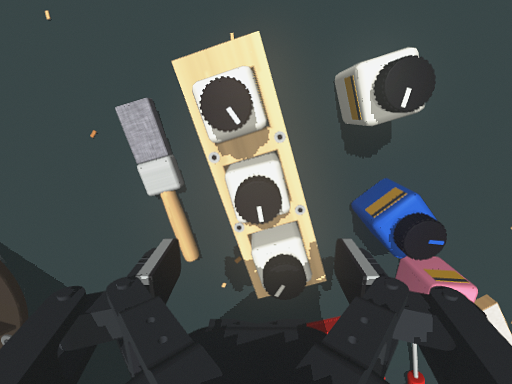

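B gave 1.2 N m, and its line still points about the same way as in w3, which was taken at the same camera yaw. B is tight. On to C.

>>> {"op": "step_arm", "data": {"series": [6, 1, -20, 0, -9, 0, 12, 2, -40, 0, -18, 0, 18, 3, -60, 0, -27, 0, 25, 4, -79, 0, -36, 0, 25, 20, -79, 0, -36, 0, 25, 40, -79, 0, -36, 0, 25, 60, -79, 0, -36, 0, 25, 75, -79, 0, -36, 0, 25, 85, -79, 0, -36, 0, 25, 91, -79, 0, -36, 0]}}

```text
time_s: 12.85
tool_pos: [0.4952, 0.0088, 0.0789]
ee_rot: [-0.69, -0.153, 0.153, 0.69]
force: [-0.3, 0.4, 0.4]
opening: 0.0849
```

>>> {"op": "step_arm", "data": {"series": [0, 0, 0, 0, 0, 0, 0, 0, 0, 0, 0, 0, 0, 0, 0, 0, 0, 0, 0, 0, 0, 0, 0, 0, 0, 0, 0, 0, 0, 0, 0, 0, 0, 0, 0, 0, 0, 0, 0, 0, 0, 0, 0, 0, 0, 0, 0, 0, 0, 0, 0, 0, 0, 0, 0, 0, 0, 0, 0, 0], "grip": 1.0}}

```text
time_s: 14.1
tool_pos: [0.4957, 0.0088, 0.08]
ee_rot: [0.69, 0.154, -0.153, -0.69]
force: [0.5, 1.8, 5.0]
opening: 0.038
```

```bash
python3 - <<'E'
from h import *
plan([0.4965,0.0085,0.0815],25)
E
```

```text
t 14.1 shift [ 0.6 -1.5 -0.6] rot [0.  0.  0.1] F [0.5 1.8 5. ] Mz [ 0.12  0.04 -0.04] open 0.038
```

>>> {"op": "step_arm", "data": {"series": [0, 0, 0, 0, 4, 0, 0, 0, 0, 0, 8, 0, 0, 0, 0, 0, 12, 0, 0, 0, 0, 0, 16, 0, 0, 0, 0, 0, 20, 0, 0, 0, 0, 0, 24, 0, 0, 0, 0, 0, 28, 0, 0, 0, 0, 0, 32, 0, 0, 0, 0, 0, 36, 0, 0, 0, 0, 0, 36, 0]}}

```text
time_s: 15.35
tool_pos: [0.4961, 0.0088, 0.0801]
ee_rot: [-0.704, 0.067, -0.069, 0.704]
force: [2.6, 1.6, 6.2]
opening: 0.0384
```

```bash
python3 - <<'E'
from h import *
plan([0.4965,0.0085,0.0815],-11)
E
```

```text
t 15.35 shift [ 0.5 -1.4 -0.2] rot [-0.  -0.1  0.1] F [2.6 1.6 6.2] Mz [ 0.44 -0.29 -0.03] open 0.0384
```

>>> {"op": "step_arm", "data": {"series": [0, 0, 0, 0, 0, 0, 0, 0, 0, 0, 0, 0, 0, 0, 0, 0, 0, 0, 0, 0, 0, 0, 0, 0, 0, -10, 0, 0, 0, 0, 0, -25, 0, 0, 0, 0, 0, -40, 0, 0, 0, 0, 0, -60, 0, 0, 0, 0, 0, -80, 0, 0, 0, 0, 0, -90, 0, 0, 0, 0], "grip": 0.0}}

```text
time_s: 16.6
tool_pos: [0.4955, 0.0087, 0.1711]
ee_rot: [-0.704, 0.067, -0.068, 0.704]
force: [0.5, -0.7, 0.1]
opening: 0.0853
```

```bash
python3 - <<'E'
from h import *
wcaps("w5")
plan([0.4965,0.0085,0.16],6.5)
plan([0.4965,0.0085,0.042],6.5)
E
```

```text
[160   0  55  22 837] (187, 0) mean [0.4755 0.1613 0.0989] circ [[0.4763 0.1661 0.1   ]]
[ 199   78   55   56 2292] (226, 106) mean [0.4872 0.0918 0.0996] circ [[0.4872 0.0919 0.1   ]]
[ 385  127   53   52 2035] (411, 152) mean [0.6275 0.0276 0.0992] circ [[0.6267 0.0285 0.1   ]]
[ 235  179   49   47 1711] (259, 202) mean [0.4971 0.0098 0.0992] circ [[0.4972 0.0099 0.1   ]]
[ 437  237   48   40 1417] (461, 256) mean [ 0.6717 -0.0791  0.0989] circ [[ 0.6705 -0.0779  0.1   ]]
t 16.65 shift [ 0.8 11.6 -0.1] rot [  0.  -17.5   0.2] F [ 0.6 -0.6  1.4] Mz [-0.02 -0.05 -0.  ] open 0.0853
t 16.65 shift [ 4.000e-01  1.296e+02 -1.000e-01] rot [  0.  -17.5   0.2] F [ 0.6 -0.6  1.4] Mz [-0.02 -0.05 -0.  ] open 0.0853
```

View pics/w5.png

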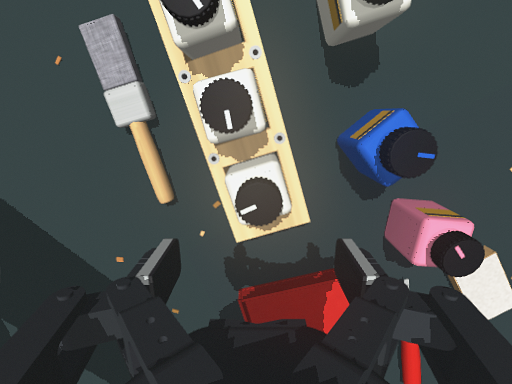

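In w4 C's line ran down-left, and in w5 it points left: about 40° clockwise, at low torque (0.03 N m). C is loose. A and C go to the tray and B stays. I'll start by gripping C by its body.

>>> {"op": "step_arm", "data": {"series": [1, 0, 0, 0, -6, 0, 1, 5, 0, 0, -12, 0, 1, 20, 0, 0, -17.5, 0, 1, 40, 0, 0, -17.5, 0, 1, 60, 0, 0, -17.5, 0, 1, 80, 0, 0, -17.5, 0, 1, 98, 0, 0, -17.5, 0, 1, 112, 0, 0, -17.5, 0, 1, 122, 0, 0, -17.5, 0, 1, 129, 0, 0, -17.5, 0]}}

```text
time_s: 17.9
tool_pos: [0.4962, 0.0085, 0.0398]
ee_rot: [-0.706, -0.04, 0.04, 0.706]
force: [0.2, 0.7, 0.3]
opening: 0.0854
```

>>> {"op": "step_arm", "data": {"series": [0, 0, 0, 0, 0, 0, 0, 0, 0, 0, 0, 0, 0, 0, 0, 0, 0, 0, 0, 0, 0, 0, 0, 0, 0, 0, 0, 0, 0, 0, 0, 0, 0, 0, 0, 0, 0, 0, 0, 0, 0, 0, 0, 0, 0, 0, 0, 0, 0, 0, 0, 0, 0, 0, 0, 0, 0, 0, 0, 0], "grip": 1.0}}

```text
time_s: 19.15
tool_pos: [0.4964, 0.0086, 0.0409]
ee_rot: [0.706, 0.04, -0.04, -0.706]
force: [0.4, 0.8, 6.4]
opening: 0.0552
```

```bash
python3 - <<'E'
from h import *
plan([0.4965,0.0085,0.16],6.5)
p,d=optics.capture("side"); cv2.imwrite("pics/s2.png",cv2.resize(p[110:230,160:310],None,fx=5,fy=5))
p,d=optics.capture("top"); cv2.imwrite("pics/t2.png",cv2.resize(p[140:240,165:315],None,fx=5,fy=5))
E
```

```text
t 19.15 shift [ 2.000e-01 -1.191e+02 -1.000e-01] rot [0.  0.  0.1] F [0.4 0.8 6.4] Mz [0.08 0.23 0.01] open 0.0552
```

View pics/s2.png

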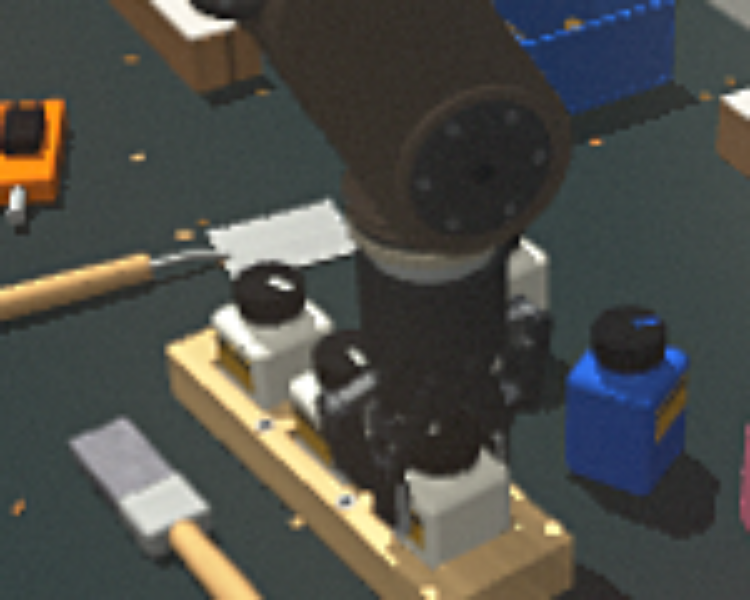

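View pics/t2.png

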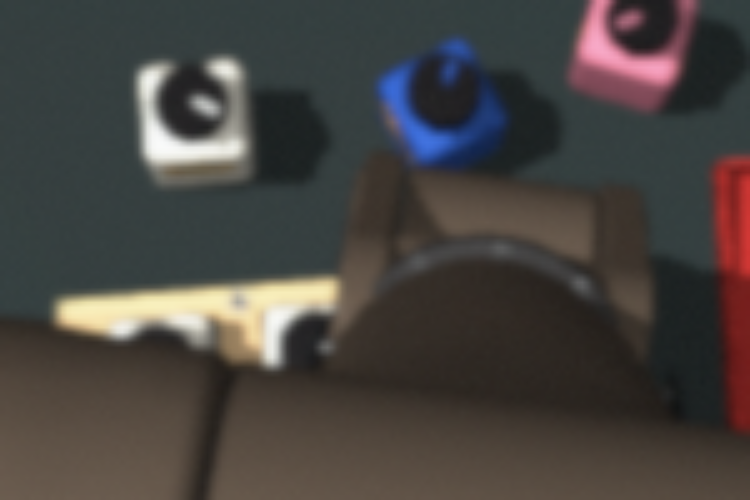

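C is gripped on its body (opening 55 mm, fingers just above the rack). I'll lift it straight up.

>>> {"op": "step_arm", "data": {"series": [0, -6, 0, 0, 0, 0, 0, -15, 0, 0, 0, 0, 0, -27, 0, 0, 0, 0, 0, -40, 0, 0, 0, 0, 0, -55, 0, 0, 0, 0, 0, -70, 0, 0, 0, 0, 0, -85, 0, 0, 0, 0, 0, -100, 0, 0, 0, 0, 0, -112, 0, 0, 0, 0, 0, -120, 0, 0, 0, 0]}}

```text
time_s: 20.5
tool_pos: [0.4962, 0.0085, 0.1611]
ee_rot: [-0.706, -0.04, 0.04, 0.706]
force: [0.1, 0.0, -2.3]
opening: 0.0551
```

```bash
python3 - <<'E'
from h import *
plan([0.5347,-0.310,0.16],3.4)
p,d=optics.capture("side"); cv2.imwrite("pics/s3.png",cv2.resize(p[70:230,160:360],None,fx=3.5,fy=3.5))
E
```

```text
t 20.5 shift [   2.1    1.1 -320.9] rot [-0.   3.1  0. ] F [ 0.1  0.  -2.3] Mz [-0.01  0.03 -0.02] open 0.0551
```

View pics/s3.png

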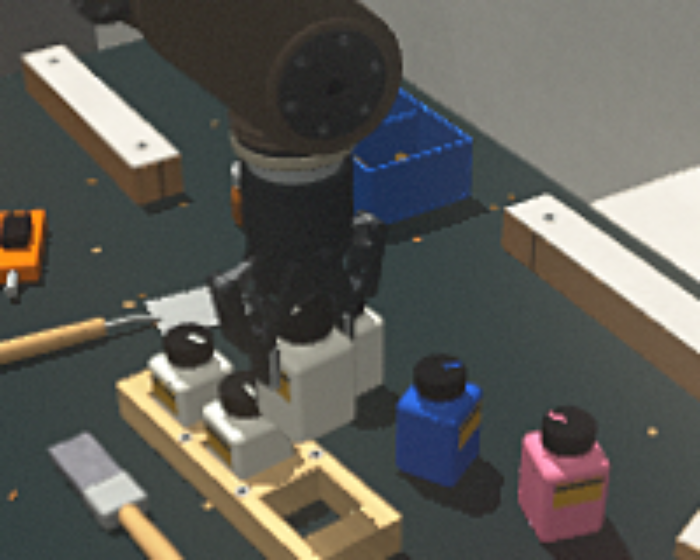

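The bottle hangs upright and clear, and the other two are still standing. I'll move it over the tray.

>>> {"op": "step_arm", "data": {"series": [0, 0, -15, 0, 0, 0, 0, 0, -50, 0, 0, 0, 0, 0, -95, 0, 1, 0, 1, 0, -140, 0, 1, 0, 1, 0, -185, 0, 2, 0, 1, 0, -230, 0, 2, 0, 2, 1, -270, 0, 3, 0, 2, 1, -300, 0, 3, 0, 2, 1, -318, 0, 3, 0, 2, 1, -321, 0, 3, 0]}}

```text
time_s: 21.8
tool_pos: [0.5341, -0.311, 0.1587]
ee_rot: [-0.707, -0.021, 0.021, 0.707]
force: [-0.8, -0.1, -1.9]
opening: 0.0547
```

>>> {"op": "step_arm", "data": {"series": [0, 15, 0, 0, 0, 0, 0, 35, 0, 0, 0, 0, 0, 55, 0, 0, 0, 0, 0, 72, 0, 0, 0, 0, 0, 85, 0, 0, 0, 0, 0, 93, 0, 0, 0, 0, 0, 98, 0, 0, 0, 0, 0, 102, 0, 0, 0, 0, 0, 105, 0, 0, 0, 0, 0, 105, 0, 0, 0, 0]}}

```text
time_s: 23.05
tool_pos: [0.5345, -0.3102, 0.0543]
ee_rot: [-0.707, -0.022, 0.022, 0.707]
force: [-0.1, -0.2, -2.8]
opening: 0.0553
```

```bash
python3 - <<'E'
from h import *
plan([0.5347,-0.310,0.0455],3.4)
p,d=optics.capture("side"); cv2.imwrite("pics/s4.png",cv2.resize(p[170:340,230:400],None,fx=3.5,fy=3.5))
E
```

```text
t 23.05 shift [0.2 8.8 0.1] rot [-0.   0.1  0. ] F [-0.1 -0.2 -2.8] Mz [-0.02  0.02  0.01] open 0.0553
```

View pics/s4.png

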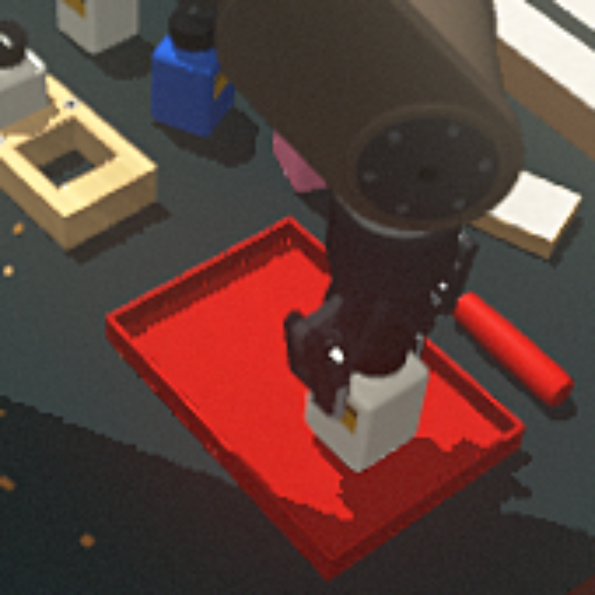

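>>> {"op": "step_arm", "data": {"series": [0, 2, 0, 0, 0, 0, 0, 4, 0, 0, 0, 0, 0, 6, 0, 0, 0, 0, 0, 7, 0, 0, 0, 0, 0, 8, 0, 0, 0, 0, 0, 9, 0, 0, 0, 0, 0, 9, 0, 0, 0, 0, 0, 9, 0, 0, 0, 0, 0, 9, 0, 0, 0, 0, 0, 9, 0, 0, 0, 0]}}

```text
time_s: 24.35
tool_pos: [0.5345, -0.3101, 0.0453]
ee_rot: [-0.707, -0.022, 0.022, 0.707]
force: [0.4, 0.1, -3.2]
opening: 0.0553
```

>>> {"op": "step_arm", "data": {"series": [0, 0.5, 0, 0, 0, 0, 0, 1, 0, 0, 0, 0, 0, 1.3, 0, 0, 0, 0, 0, 1.5, 0, 0, 0, 0, 0, 1.5, 0, 0, 0, 0, 0, 1.5, 0, 0, 0, 0, 0, 1.5, 0, 0, 0, 0, 0, 1.5, 0, 0, 0, 0, 0, 1.5, 0, 0, 0, 0, 0, 1.5, 0, 0, 0, 0]}}

```text
time_s: 25.6
tool_pos: [0.5346, -0.3102, 0.0449]
ee_rot: [0.707, 0.022, -0.021, -0.707]
force: [-3.1, 3.0, 9.7]
opening: 0.0547
```

It has touched the tray floor (force +9.7 N). I'll release and rise.

>>> {"op": "step_arm", "data": {"series": [0, 0, 0, 0, 0, 0, 0, 0, 0, 0, 0, 0, 0, 0, 0, 0, 0, 0, 0, 0, 0, 0, 0, 0, 0, -10, 0, 0, 0, 0, 0, -25, 0, 0, 0, 0, 0, -45, 0, 0, 0, 0, 0, -70, 0, 0, 0, 0, 0, -95, 0, 0, 0, 0, 0, -120, 0, 0, 0, 0], "grip": 0.0}}

```text
time_s: 26.85
tool_pos: [0.5346, -0.3101, 0.1659]
ee_rot: [0.707, 0.022, -0.021, -0.707]
force: [0.1, -1.0, -0.0]
opening: 0.0854
```

```bash
python3 - <<'E'
from h import *
wcaps("w6")
plan([0.4772,0.1757,0.16],6.5)
E
```

```text
[ 233  181   50   49 1899] (258, 205) mean [ 0.5348 -0.3084  0.103 ] circ [[ 0.5349 -0.3094  0.1   ]]
t 26.9 shift [-28.5   7.3 489.2] rot [ 0.2 -3.   0.2] F [-0.1 -0.5  2.7] Mz [-0.05 -0.08 -0.  ] open 0.0857
```

View pics/w6.png

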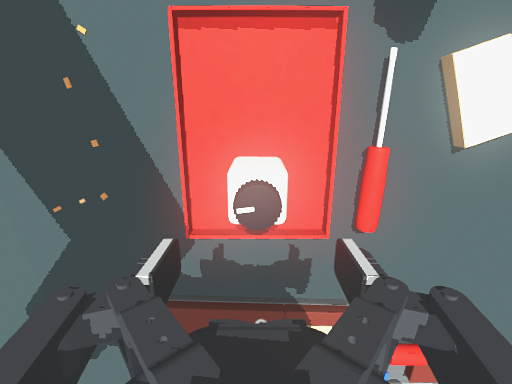

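C stands in the tray with its cap top at 0.103 (pixel 258,205). Now back to A.

>>> {"op": "step_arm", "data": {"series": [-1, 0, 25, 0, 0, 0, -4, 0, 75, 0, -1, 0, -7, 1, 130, 0, -1, 0, -11, 2, 190, 0, -1, 0, -15, 3, 250, 0, -2, 0, -19, 4, 310, 0, -2, 0, -23, 5, 370, 0, -2, 0, -26, 6, 425, 0, -3, 0, -28, 7, 470, 0, -3, 0, -28.5, 7, 489, 0, -3, 0]}}

```text
time_s: 28.15
tool_pos: [0.4744, 0.1788, 0.1566]
ee_rot: [-0.706, -0.041, 0.041, 0.706]
force: [0.2, -0.3, 0.5]
opening: 0.0853
```

```bash
python3 - <<'E'
from h import *
wcaps("w7")
plan([0.4772,0.1757,0.041],6.5)
E
```

```text
[ 235  187   52   50 1917] (261, 212) mean [0.4774 0.1773 0.0992] circ [[0.4772 0.1776 0.1   ]]
[ 397  220   51   46 1781] (422, 242) mean [0.6164 0.1651 0.099 ] circ [[0.6154 0.1659 0.1   ]]
[ 237  278   46   41 1448] (260, 298) mean [0.4863 0.0945 0.0991] circ [[0.486  0.0962 0.1   ]]
[384 348  29  34 645] (395, 365) mean [0.6344 0.029  0.0991] circ [[0.6304 0.0305 0.1   ]]
t 28.2 shift [  2.4 115.6  -4.3] rot [-0.   0.2 -0. ] F [-0.7 -0.4 -0.6] Mz [ 0.03  0.06 -0.02] open 0.0852
```

View pics/w7.png

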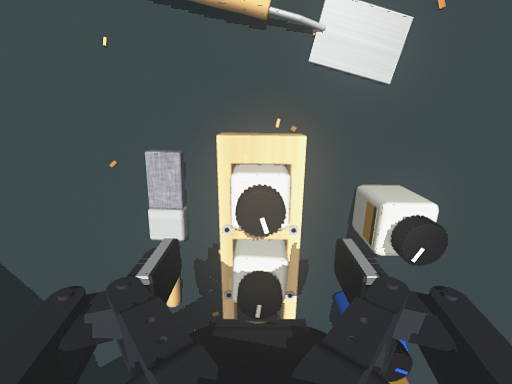

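>>> {"op": "step_arm", "data": {"series": [0, 0, 0, 0, 0, 0, 0, 5, 0, 0, 0, 0, 0, 20, 0, 0, 0, 0, 0, 35, 0, 0, 0, 0, 0, 50, 0, 0, 0, 0, 0, 65, 0, 0, 0, 0, 0, 80, 0, 0, 0, 0, 0, 92, 0, 0, 0, 0, 0, 100, 0, 0, 0, 0, 0, 100, 0, 0, 0, 0]}}

```text
time_s: 29.45
tool_pos: [0.476, 0.1762, 0.0563]
ee_rot: [0.706, 0.04, -0.04, -0.706]
force: [-0.2, -0.6, -0.1]
opening: 0.0856
```

```bash
python3 - <<'E'
from h import *
plan([0.4772,0.1757,0.041],6.5)
E
```

```text
t 29.45 shift [ 1.1 15.3 -0.6] rot [ 0.  0. -0.] F [-0.2 -0.6 -0.1] Mz [ 0.04  0.   -0.07] open 0.0856
```

>>> {"op": "step_arm", "data": {"series": [0.3, 3, 0, 0, 0, 0, 0.6, 7, 0, 0, 0, 0, 1, 11, 0, 0, 0, 0, 1, 14, 0, 0, 0, 0, 1, 15, 0, 0, 0, 0, 1, 15, 0, 0, 0, 0, 1, 15, 0, 0, 0, 0, 1, 15, 0, 0, 0, 0, 1, 15, 0, 0, 0, 0, 1, 15, 0, 0, 0, 0]}}

```text
time_s: 30.7
tool_pos: [0.4772, 0.1763, 0.0418]
ee_rot: [-0.706, -0.04, 0.04, 0.706]
force: [0.1, -0.3, 0.3]
opening: 0.0853
```

>>> {"op": "step_arm", "data": {"series": [0, 0, 0, 0, 0, 0, 0, 0, 0, 0, 0, 0, 0, 0, 0, 0, 0, 0, 0, 0, 0, 0, 0, 0, 0, 0, 0, 0, 0, 0, 0, 0, 0, 0, 0, 0, 0, 0, 0, 0, 0, 0, 0, 0, 0, 0, 0, 0, 0, 0, 0, 0, 0, 0, 0, 0, 0, 0, 0, 0], "grip": 1.0}}

```text
time_s: 31.95
tool_pos: [0.4772, 0.1763, 0.0421]
ee_rot: [-0.706, -0.04, 0.04, 0.706]
force: [-0.9, -0.7, 5.3]
opening: 0.0549
```

>>> {"op": "step_arm", "data": {"series": [0, -6, 0, 0, 0, 0, 0, -15, 0, 0, 0, 0, 0, -27, 0, 0, 0, 0, 0, -40, 0, 0, 0, 0, 0, -55, 0, 0, 0, 0, 0, -72, 0, 0, 0, 0, 0, -90, 0, 0, 0, 0, 0, -110, 0, 0, 0, 0, 0, -128, 0, 0, 0, 0, 0, -135, 0, 0, 0, 0]}}

```text
time_s: 33.2
tool_pos: [0.4773, 0.1764, 0.1783]
ee_rot: [-0.706, -0.041, 0.039, 0.706]
force: [-0.1, 0.1, -3.4]
opening: 0.0548
```

```bash
python3 - <<'E'
from h import *
plan([0.5285,-0.206,0.176],3.4)
p,d=optics.capture("side"); cv2.imwrite("pics/s5.png",cv2.resize(p[70:230,160:360],None,fx=3.5,fy=3.5))
E
```

```text
t 33.2 shift [   7.5    2.2 -385.7] rot [-0.   3.1  0.1] F [-0.1  0.1 -3.4] Mz [-0.   -0.02 -0.01] open 0.0548
```

View pics/s5.png

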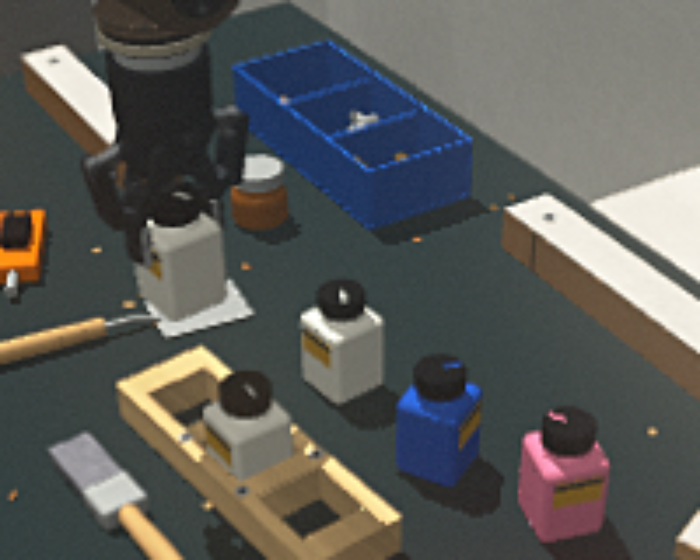

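Held on the body, upright, with about 35 mm of clearance over B. Moving it over the tray.

>>> {"op": "step_arm", "data": {"series": [0, 0, -15, 0, 0, 0, 1, 0, -50, 0, 0, 0, 2, 0, -95, 0, 1, 0, 3, 0, -145, 0, 1, 0, 4, 0, -195, 0, 2, 0, 5, 0, -245, 0, 2, 0, 6, 1, -295, 0, 3, 0, 7, 1, -340, 0, 3, 0, 7, 1, -372, 0, 3, 0, 7.5, 1, -386, 0, 3, 0]}}

```text
time_s: 34.5
tool_pos: [0.5276, -0.2084, 0.1748]
ee_rot: [-0.707, -0.02, 0.021, 0.707]
force: [-0.1, -0.3, -3.1]
opening: 0.0551
```

>>> {"op": "step_arm", "data": {"series": [0, 0, 0, 0, 0, 0, 0, 15, 0, 0, 0, 0, 0, 35, 0, 0, 0, 0, 0, 55, 0, 0, 0, 0, 0, 75, 0, 0, 0, 0, 0, 92, 0, 0, 0, 0, 0, 105, 0, 0, 0, 0, 0, 113, 0, 0, 0, 0, 0, 117, 0, 0, 0, 0, 0, 117, 0, 0, 0, 0]}}

```text
time_s: 35.75
tool_pos: [0.5284, -0.2064, 0.0588]
ee_rot: [-0.707, -0.022, 0.022, 0.707]
force: [0.3, 0.2, -3.0]
opening: 0.0552
```

```bash
python3 - <<'E'
from h import *
plan([0.5285,-0.206,0.0465],3.4)
p,d=optics.capture("side"); cv2.imwrite("pics/s6.png",cv2.resize(p[170:340,230:400],None,fx=3.5,fy=3.5))
E
```

```text
t 35.75 shift [ 0.1 12.3  0.4] rot [-0.   0.1  0. ] F [ 0.3  0.2 -3. ] Mz [ 0.   -0.01 -0.01] open 0.0552
```

View pics/s6.png

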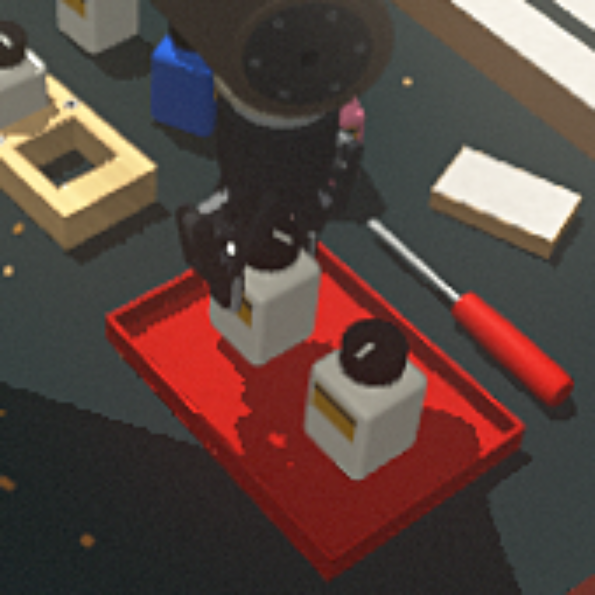

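Bottle A is just above the tray floor beside C. Contact should come at TCP z ≈ 0.0461, about 12.7 mm down.

>>> {"op": "step_arm", "data": {"series": [0, 2, 0, 0, 0, 0, 0, 4, 0, 0, 0, 0, 0, 6, 0, 0, 0, 0, 0, 8, 0, 0, 0, 0, 0, 10, 0, 0, 0, 0, 0, 11, 0, 0, 0, 0, 0, 12, 0, 0, 0, 0, 0, 12.5, 0, 0, 0, 0, 0, 13, 0, 0, 0, 0, 0, 13, 0, 0, 0, 0]}}

```text
time_s: 37.05
tool_pos: [0.5283, -0.2063, 0.0461]
ee_rot: [0.707, 0.022, -0.022, -0.707]
force: [-2.0, 0.3, 5.4]
opening: 0.0549
```

Touched down at 0.0461 with +5 N. Releasing and rising.

>>> {"op": "step_arm", "data": {"series": [0, 0, 0, 0, 0, 0, 0, 0, 0, 0, 0, 0, 0, 0, 0, 0, 0, 0, 0, 0, 0, 0, 0, 0, 0, -10, 0, 0, 0, 0, 0, -25, 0, 0, 0, 0, 0, -45, 0, 0, 0, 0, 0, -70, 0, 0, 0, 0, 0, -100, 0, 0, 0, 0, 0, -130, 0, 0, 0, 0], "grip": 0.0}}

```text
time_s: 38.3
tool_pos: [0.5283, -0.2063, 0.1779]
ee_rot: [0.707, 0.022, -0.021, -0.707]
force: [-0.3, 0.1, -0.1]
opening: 0.0852
```

>>> {"op": "step_arm", "data": {"series": [0, -30, 0, 0, 0, 0, 0, -60, 0, 0, 0, 0, 0, -60, 0, 0, 0, 0, 0, -60, 0, 0, 0, 0, 0, -60, 0, 0, 0, 0, 0, -60, 0, 0, 0, 0, 0, -60, 0, 0, 0, 0, 0, -60, 0, 0, 0, 0, 0, -60, 0, 0, 0, 0, 0, -60, 0, 0, 0, 0]}}

```text
time_s: 39.55
tool_pos: [0.5284, -0.2064, 0.2358]
ee_rot: [-0.707, -0.022, 0.022, 0.707]
force: [-0.2, 0.2, 0.4]
opening: 0.0854
```

```bash
python3 - <<'E'
from h import *
wcaps("w8")
for n in ("top","side"):
    p,d=optics.capture(n); i=optics.camera_info(n); P=cloud(i,d)
    m=((P[...,2]>0.094)&(P[...,2]<0.108)&(P[...,0]>0.4)&(P[...,0]<0.7)).astype(np.uint8)
    k_,l,s,c=cv2.connectedComponentsWithStats(m)
    for k in range(1,k_):
        if s[k][4]>40: print(n,s[k],np.nanmean(P[l==k],0).round(4))
    cv2.imwrite(f"pics/{n}9.png",cv2.resize(p[110:340,150:420] if n=="side" else p[130:270,110:410],None,fx=2.5,fy=2.5))
E
```

```text
[ 390   47   45   47 1546] (411, 70) mean [ 0.6724 -0.0819  0.0992] circ [[ 0.6709 -0.0816  0.1   ]]
[ 239  165   38   39 1127] (257, 184) mean [ 0.5286 -0.2053  0.103 ] circ [[ 0.5286 -0.206   0.1   ]]
[240 251  35  33 912] (257, 267) mean [ 0.5347 -0.3073  0.1026] circ [[ 0.5348 -0.3086  0.1   ]]
top [286 135  15  16 182] [ 0.6738 -0.0811  0.1005]
top [246 150  15  15 182] [0.6293 0.0272 0.1007]
top [195 152  15  16 183] [0.619  0.1638 0.1007]
top [220 202  16  15 187] [0.487  0.092  0.1005]
side [132  34  15   6  42] [0.6582 1.4488 0.1009]
side [250 150  14   9  94] [0.6152 0.1584 0.0981]
side [222 176  15  10 120] [0.4837 0.0871 0.0982]
side [315 186  16  11 136] [ 0.671  -0.0858  0.0981]
side [297 234  19  15 218] [ 0.5254 -0.2117  0.1014]
side [327 261  20  17 263] [ 0.5309 -0.3152  0.1024]
```

View pics/side9.png

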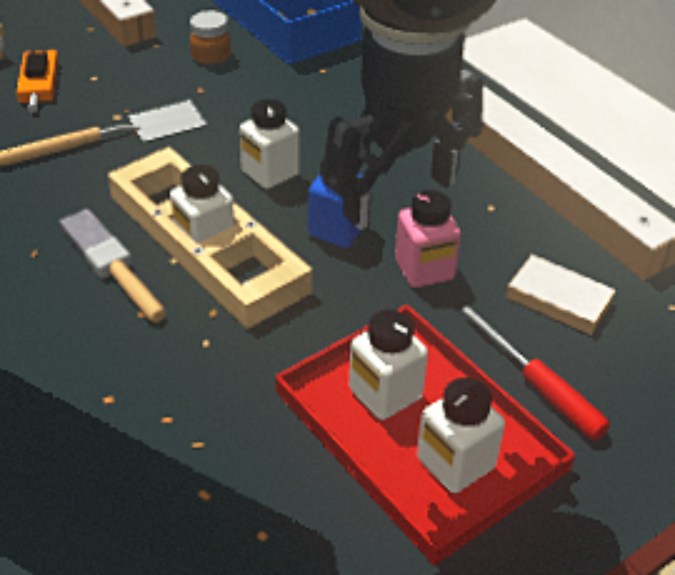

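View pics/top9.png

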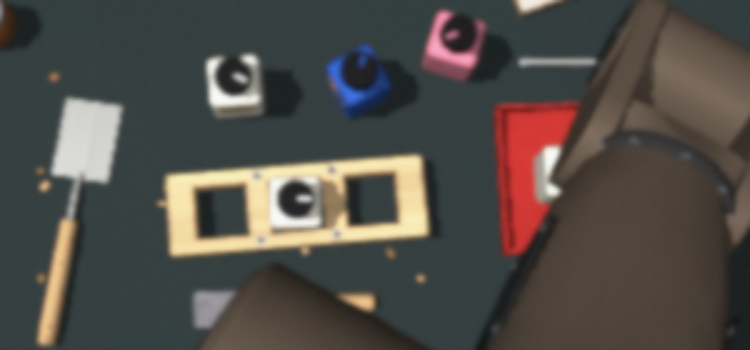

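Two bottles stand in the tray, B is in its cell, and the outside bottle and tools haven't moved. The gripper is clear of everything, so I'm handing in.

```bash
python3 - <<'E'
from cell import env
print(env.sign_off())
E
```

```text
the job is handed in; nothing more can be done
None
```

I tested all three rack caps with a 36° clockwise twist, moved the two loose bottles to the red tray, and handed the job in at about 39.7 s of the 72 s allowed. It reported no verdict.

- **Loose:** the caps at the +y and -y ends turned with the fingers. Torque was about 0.03–0.04 N m, and the white lines turned roughly 36–40°.
- **Tight:** the middle cap reached 1.2 N m and its line barely moved, so I left that bottle in the rack. Its nip-up angle is too small to measure in the pictures; I inferred it from the torque.
- **Moves:** I lifted both loose bottles by the body and set them upright in the tray, about 52 mm either side of its centre along y. Their cap tops read 0.103 m there, which is right for standing on the tray floor.

In the last pictures, the middle bottle and the outside bottle were within about 1 mm of their start positions. The tools looked unmoved by eye. No final check failed, though the side camera reads about 5 mm off the top and wrist cameras in y, the same as at the start. In the final top view the arm hid most of the tray and part of the brush, so those checks rest on the side and wrist views.

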